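# Free the caught attic drawer with the release dowel

## Robot

A 7-joint arm with a two-finger parallel gripper is mounted at the origin on the work surface. World frame = base frame: x ahead of the robot, y to its left, z up, the work surface at z = 0. Lengths are in m, angles in degrees, forces in N, time in s.
With the tool pointing down it reaches from about 0.425 to 0.875 m from the base axis. Payload 8.4 kg.
Tool frame: the origin (TCP) lies on the centre line of the jaws, within the pads' length; the fingertips stand 25 mm ahead of it and the grasp point (between the pads) lies 6 mm ahead of it; z points along the fingers, y is the line along which they close (so a half turn about z gives the same grasp; the last joint's range is limited). The gripper opens to 87 mm and grips with 3 to 60 N. Pads are 19 mm wide; open, the fingers measure 117 mm over their backs; the gripper's body (75 mm by 190 mm) begins 51 mm behind the grasp point.
Start: joints at [-72.72, 19.091, 2.286, 83.961, -0.768, 76.965, -3.352], TCP at [0.254, 0.598, 0.248] pointing down, gripper open.
Joint ranges: [-147.57, 147.57], [-21.85, 119.76], [-74.77, 79.35], [14.55, 137.4], [-85.83, 265.84], [4.83, 119.75], [-152.11, 152.11]. Speed limits (degrees/s): [127.2, 127.2, 159.86, 159.86, 180, 180, 180].

## Interface

Orientations are given as a 3x3 rotation matrix whose columns are the frame's x, y, z axes.
In Python, from rig import manip, vision, ticket, models gives the robot as it stands. The module is installed in compiled form; this text tells all that it offers.
- The arm moves only by the tool move_arm, never from a script. Its argument "steps" is a list of rows, each a list of 6 numbers: the shift along the tool's x, y, z in fractions of the full range, 1 being 800 mm, then the turn, a rotation vector about the tool's x, y, z in fractions of the full range, 1 being pi rad. A call has 1 to 8 rows; each row is the pose to reach, as a shift and turn from the pose commanded when the call began, along the tool's axes at that moment; what a row does not reach only later rows make up. A row lasts 1/12 s, in which the tool goes at most 41.7 mm and 7.16 degrees, less where a joint would pass 70% of its speed; a pose out of reach is approached as far as the arm can. No shift or turn number may pass 1 either way. A call with a gripper value outside its range is refused whole. "gripper" is the finger opening in mm, from 0 to 87, set as the call begins (left out, the last holds). The fingers move at their own pace and stop on an object; "squeeze" is the grip in N (left out, the last holds). Time passes only in rows, so rows that repeat a pose let the fingers close. It gives the time, the measured TCP pose, the force, the opening and the grip force at its end, in the units of the state.
- manip.get_state(): the state, without advancing time (a new reading comes with each control period).
- vision.read_camera(name): name is "scene" or "top"; returns a dict with "img" (384x512x3 uint8, red, green, blue), "fov_y" (degrees; the focal length in pixels is half the picture's height over the tangent of half this angle, whatever the lens; pixels are square), "cx", "cy" (the principal point, pixels), "extrinsics" (4x4, takes a point from camera to world coordinates). Camera axes: x right, y down, z forward; pixel columns grow to the right and rows downward; lengths in m; the calibration is good to about 2 mm. A picture is of the moment at which its call begins. There is no depth.
- ticket.job_done(): hands the job in; it is judged then, once.
Trained networks look in a picture, given as the dict that the camera call returned (one of the last four; its "shot" number tells which), for a name from the list of things; names that differ only in an ending like _2 or _b are one class to them, and where a whole thing is asked for, a point or a joint stands for the part that bears it (a point fixed in the world has none). Each returns a list of dicts, best first, with "confidence" (0 to 1); they miss things now and then, are a little off and sometimes report something else, mostly with a low value. They report only what shows in the picture. A call takes as long as a camera call. They do not tell look-alikes from the thing itself.
- models.silhouettes(picture, thing): "pixels" (384x512 bool, what is visible of it) and "point" ([column, row] in pixels, amid what is visible of it).
- models.tip_of(picture, thing): "point" ([column, row] in pixels: a listed point, or the origin of a listed thing).
The state is a dict: "time_s": time; "q": joint angles; "joint_vel": joint speeds; "tau": joint torques, N m; "tool_pos": TCP position; "ee_rot": TCP orientation; "ft_force": force on the tool from outside, world axes, zero at the start; "wrist_torque": the same for the moment, N m; "gripper_width": finger opening in m; "finger_force": force on a finger pad.
Only numpy, scipy, OpenCV 4.12 (cv2) and the standard library are available. Lean on these libraries where they do the work, as an engineer would, in place of code of your own. Each camera call takes 0.05 s, during which the arm holds its last target. There are 200 camera calls.

## Task

The drawer of the plywood shelf box is held part way out by the spring catch under the box's top. Take the blue-handled release dowel out of its block, push the hidden catch down with its tip through the small hole in the top until the drawer lets go, pressing no harder than the spring asks because the catch breaks above 25 N, then put the dowel back in its block, fully home, and push the drawer shut without forcing it. Leave the canister, the mug and the jar where they stand.

Things in the scene. Friction and masses are not known exactly. Their poses are not given: they have to be found in the camera images.
- cabinet: Fixed birch plywood shelf box, 240 (x) x 300 (y) x 120 mm high. Origin: centre of its underside; x points from the open front (drawer side, towards the robot) to the back, z up. Under its 12 mm top panel a spring catch holds the drawer. The panel and catch bear at most 25 N from the dowel. The catch needs about 4 N at first touch, 10 N after 7 mm where it lets go, 13 N at its hard stop (10 mm).
- hole (a point): Centre of the mouth, on the top surface (z = 120 mm), of the upright 15 mm hole (thin dark ring painted round it) in the 12 mm top panel, 75 mm behind the carcass's front edge, midway across. Below waits the catch's flat 34 mm plate, 16 to 35 mm under the mouth (set by a hidden screw, different each time). Pressed straight down, it lets go after 7 mm, stops hard after 10 mm, and springs back up.
- drawer (a joint): How far the drawer has slid inwards, m: 0 = held part way out by the catch (the start), 0.085 = shut against its stop. Once the catch lets go, a weak spring draws it slowly in (about 1 s) and friction stops it at about 0.035; from there a push of about 1 to 3 N shuts it, and it stays where it is left. While it is caught it must not be forced.
- drawer_front (a point): Middle of the outer face of the drawer's front panel, 98 mm above the table. The panel is 292 mm wide, 15 mm thick, 14 to 118 mm above the table, plain (the dark strip is flat); it faces the cabinet's -x and closes along its +x; shut, this face is 15 mm in front of the carcass. A loose scoop and tamper, up to 88 mm above the table, ride in the open tray behind it.
- dowel: Loose dowel, about 50 g: round shaft, 12 mm diameter, 65 mm long, tip slightly chamfered, below a blue square grip 22 x 22 mm, 55 mm tall (its shoulder is 65 mm, its top 120 mm above the tip). Origin: centre of the tip's end face; z runs from tip to grip; x and y are square to the grip's sides. It starts upright in the block, shoulder resting on the block.
- block: Fixed dark wooden block 70 x 70 x 78 mm that holds the dowel upright, left or right of the shelf box. Origin: centre of its underside, z up. In the centre of its top, 78 mm above the table, an upright 15 mm hole, 72 mm deep, slightly chamfered. With the dowel fully home its tip is 13 mm above the table.
- canister: Cream ceramic canister with lid, 88 mm wide, 90 mm tall, loose on the box's top towards the back. Origin: centre of its underside. Leave alone.
- mug: Glass mug, 76 mm wide, 85 mm tall, with a handle, loose on the box's top towards the back. Origin: centre of its underside. Leave alone.
- jar: Amber glass jar with steel lid, 68 mm wide, 95 mm tall, loose on the table on the other side from the block. Origin: centre of its underside. Leave alone.
Things that resemble listed ones, but are neither listed nor needed, are in the scene too. Of the things that look like the dowel, the largest one is meant.

How it is judged (in metres and radians):
On the way:
1. with the dowel's tip down in the hole, the catch lets go and the drawer starts inwards (value of joint drawer above 0.004 m and z of dowel in the frame of hole below -0.015 m and horizontal distance between dowel and hole below 0.008 m), for 0.05 s.
At the end, for the whole second after the job is handed in: The drawer is shut (within 4 mm of its stop) and the dowel stands at rest in its block, tip within 6 mm of the block's axis, shoulder within 5 mm of the block's top, within 0.12 rad of upright (value of joint drawer above 0.081 m and horizontal distance between dowel and block below 0.006 m and z of dowel in the frame of block below 0.018 m and angle between dowel's own z axis and vertical below 0.12 rad and linear speed of dowel below 0.02 m/s); the robot touches nothing.
It fails at once if the dowel presses on the shelf box or its catch with more than 25 N (contact force between dowel and cabinet above 25 N).
It fails at once if the drawer or box is forced: the hand pushes on it with more than 40 N (contact force between the arm and cabinet above 40 N).
It fails at once if the canister is moved more than 20 mm or tipped (distance of canister from where it was at the start of the episode above 0.02 m or angle between canister's own z axis and vertical above 0.25 rad).
It fails at once if the mug is moved more than 20 mm or tipped (distance of mug from where it was at the start of the episode above 0.02 m or angle between mug's own z axis and vertical above 0.25 rad).
It fails at once if the jar is moved more than 20 mm or tipped (distance of jar from where it was at the start of the episode above 0.02 m or angle between jar's own z axis and vertical above 0.25 rad).
It also fails if it takes over 72 s, if anything falls off the work surface, if the arm or the gripper's body presses on something with over 40 N, if the wrist force passes 120 N, or if a joint passes its speed limit or range.

## Working session

There is one attempt and no reset: what is moved stays moved. The work goes in short steps, Python scripts to look and compute and a tool call to move; the robot and the scene stay as the last step left them, time stands still between calls to the robot, and variables do not carry over. Pictures are saved under pics/ and viewed, at most 10 in all, crops included, and the job is handed in when it is done.

Besides the shell and the picture viewer there is one more tool, called after "Emit:" by a JSON object that holds its "method" and its "body", one argument or row to a line. move_arm: Moves the arm, as the interface text tells. Its arguments: {"type":"object","properties":{"steps":{"type":"array","items":{"type":"array","items":{"type":"number"}}},"gripper":{"type":"number"},"squeeze":{"type":"number"}},"required":["steps"]}

```bash
mkdir -p pics; cat > h.py <<'E'
import numpy as np, cv2
from rig import manip, vision, ticket, models
def ray(c,p):
    h=c["img"].shape[0]; f=h/2/np.tan(np.radians(c["fov_y"])/2)
    E=np.array(c["extrinsics"]); d=E[:3,:3]@np.array([(p[0]-c["cx"])/f,(p[1]-c["cy"])/f,1]); return E[:3,3],d/np.linalg.norm(d)
def atz(c,p,z):
    o,d=ray(c,p); return o+d*(z-o[2])/d[2]
def proj(c,X):
    h=c["img"].shape[0]; f=h/2/np.tan(np.radians(c["fov_y"])/2)
    E=np.array(c["extrinsics"]); v=E[:3,:3].T@(np.array(X)-E[:3,3]); return [c["cx"]+f*v[0]/v[2],c["cy"]+f*v[1]/v[2]]
def tri(obs):
    A=np.zeros((3,3));b=np.zeros(3)
    for c,p in obs:
        o,d=ray(c,p);M=np.eye(3)-np.outer(d,d);A+=M;b+=M@o
    return np.linalg.solve(A,b)
E
python3 - <<'E'
from h import *
np.set_printoptions(precision=4,suppress=True)
s=manip.get_state(); print(s["tool_pos"],s["ee_rot"],s["ft_force"],s["time_s"])
C={n:vision.read_camera(n) for n in("scene","top")}
for n,c in C.items():
    print(n,c["fov_y"],c["cx"],c["cy"],np.array(c["extrinsics"]))
    for t in ["hole","drawer_front","dowel","block","cabinet","canister","mug","jar"]:
        print(n,t,[(np.round(r["point"],1).tolist(),round(r["confidence"],2)) for r in models.tip_of(c,t)[:4]], [(np.round(r["point"],1).tolist(),round(r["confidence"],2),int(r["pixels"].sum())) for r in models.silhouettes(c,t)[:4]] if t in("dowel","block") else "")
im=np.hstack([C["scene"]["img"],C["top"]["img"]])[:,:,::-1]
cv2.imwrite("pics/a.png",cv2.resize(C["scene"]["img"][:,:,::-1],(800,600),interpolation=cv2.INTER_CUBIC))
cv2.imwrite("pics/b.png",cv2.resize(C["top"]["img"][:,:,::-1],(800,600),interpolation=cv2.INTER_CUBIC))
E
```

```text
[0.2535 0.5981 0.2466] [[-0.9207  0.3902 -0.0005]
 [ 0.3902  0.9207 -0.0016]
 [-0.0001 -0.0016 -1.    ]] [-0.3056 -0.4464 -0.4222] 0.0
scene 42.598323576832904 248.11772542916066 198.84188376920645 [[-0.1038  0.6742 -0.7312  1.5103]
 [ 0.9945  0.0586 -0.0872  0.1587]
 [-0.0159 -0.7362 -0.6765  0.9598]
 [ 0.      0.      0.      1.    ]]
scene hole [([210.9, 215.0], 0.55)] 
scene drawer_front [([231.8, 180.0], 0.83)] 
scene dowel [([380.3, 210.1], 0.72), ([320.3, 214.0], 0.66)] [([320.9, 196.3], 0.7, 169), ([383.2, 194.2], 0.49, 108), ([356.0, 179.5], 0.47, 180)]
scene block [([350.1, 207.0], 0.74), ([211.4, 263.5], 0.29)] [([353.9, 197.5], 0.61, 958)]
scene cabinet [([208.4, 265.7], 0.79)] 
scene canister [([236.7, 258.4], 0.75)] 
scene mug [([159.8, 239.8], 0.83), ([350.3, 208.5], 0.55)] 
scene jar [([120.9, 191.3], 0.82)] 
top 57.46865026327438 259.48736114870997 191.92205891611934 [[ 0.0137 -0.9965  0.0823  0.5309]
 [-0.9998 -0.015  -0.0148  0.0378]
 [ 0.016  -0.082  -0.9965  1.1516]
 [ 0.      0.      0.      1.    ]]
top hole [([281.3, 173.4], 0.9)] 
top drawer_front [([270.7, 231.1], 0.81)] 
top dowel [([141.0, 234.5], 0.55), ([190.1, 222.7], 0.5), ([164.4, 234.6], 0.46)] [([152.3, 234.3], 0.41, 92)]
top block [([162.8, 231.0], 0.87)] [([162.4, 230.2], 0.72, 552)]
top cabinet [([277.9, 163.6], 0.82)] 
top canister [([254.1, 134.7], 0.97), ([269.7, 228.1], 0.36)] 
top mug [([314.5, 146.2], 0.72)] 
top jar [([367.4, 235.3], 0.58)]
```

View pics/a.png

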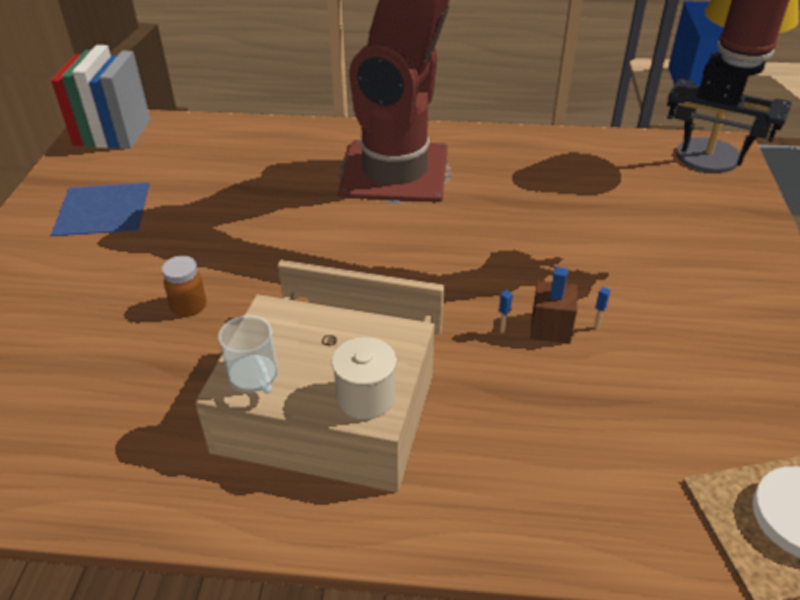

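View pics/b.png

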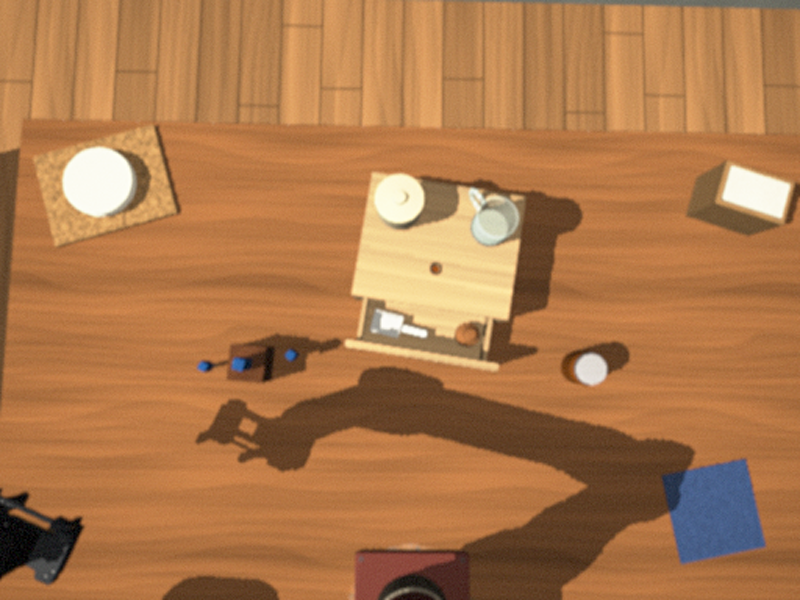

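The big dowel is the one in the block (scene px ≈(358,181), top ≈(154,234)), with two smaller decoys either side. The hole is at scene (211,217) and top (281,173). Next I fit poses.

```bash
cat >> h.py <<'E'
from scipy.optimize import minimize
def boxpts(x,y,yaw,sx,sy,z0,z1):
    c,s=np.cos(yaw),np.sin(yaw)
    return [(x+c*a-s*b,y+s*a+c*b,z) for a in(-sx/2,sx/2) for b in(-sy/2,sy/2) for z in(z0,z1)]
def hullmask(c,P,S=8):
    h=cv2.convexHull(np.array([proj(c,p) for p in P],np.float32))
    m=np.zeros((384*S//2,512*S//2),np.uint8)
    cv2.fillPoly(m,[np.int32(np.round((h+.5)*S/2*16-8))],255,shift=4)
    return cv2.resize(m,(512,384),interpolation=cv2.INTER_AREA)/255.
def fit(cams,masks,make,x0,step):
    def cost(v): 
        t=0
        for c,m in zip(cams,masks):
            r=hullmask(c,make(v)); t+=np.abs(r-m).sum()/m.sum()
        return t
    sx=np.vstack([x0]+[np.array(x0)+np.eye(len(x0))[i]*step[i] for i in range(len(x0))])
    r=minimize(cost,x0,method="Nelder-Mead",options=dict(initial_simplex=sx,maxiter=300,xatol=1e-4,fatol=1e-4)); return r.x,r.fun
def blue(c,p,r=14):
    hsv=cv2.cvtColor(c["img"],cv2.COLOR_RGB2HSV); m=((hsv[...,0]>95)&(hsv[...,0]<130)&(hsv[...,1]>120)).astype(np.uint8)
    n,l,st,ce=cv2.connectedComponentsWithStats(m); k=min(range(1,n),key=lambda i:np.hypot(*(ce[i]-p))); return (l==k)*1.,st[k],ce[k]
E
python3 - <<'E'
from h import *
np.set_printoptions(precision=4,suppress=True)
cs=vision.read_camera("scene"); ct=vision.read_camera("top")
print("hole",tri([(cs,(210.9,216)),(ct,(281.3,173.4))]),atz(cs,(210.9,215),.12),atz(ct,(281.3,173.4),.12))
def m(c,t): return models.silhouettes(c,t)[0]["pixels"]*1.
b=fit([cs,ct],[m(cs,"block"),m(ct,"block")],lambda v:boxpts(*v,.07,.07,0,.078),[.52,.36,0.],[.01,.01,.3]);print("block",b)
for p,q in [((358,181),(153.6,233.6)),((321,193),(186,227)),((385,191),(131,234))]:
    B1,s1,c1=blue(cs,p);B2,s2,c2=blue(ct,q);X=tri([(cs,c1),(ct,c2)]);print("grip ctr",X,s1,s2,c1,c2)
    if p[0]==358: print(fit([cs,ct],[B1,B2],lambda v:boxpts(*v,.022,.022,.078,.133),[X[0],X[1],.1],[.01,.01,.4]))
mm=[m(cs,"cabinet"),m(ct,"cabinet")]
# carcass top-edge yaw from drawer panel & cabinet; use hole->cabinet origin offset 45mm in +x
H=.5*(atz(cs,(210.9,215),.12)+atz(ct,(281.3,173.4),.12))
for n,k in (("canister",.0),("mug",.0),("jar",.0),("drawer_front",0)):
    print(n,tri([(cs,models.tip_of(cs,n)[0]["point"]),(ct,models.tip_of(ct,n)[0]["point"])]))
print("cab",tri([(cs,models.tip_of(cs,"cabinet")[0]["point"]),(ct,models.tip_of(ct,"cabinet")[0]["point"])]))
for c,q in((ct,[(355,293),(512,321),(525,196),(372,172),(345,345),(498,367)]),):
    print([atz(c,np.array(p)*.64,.12)[:2] for p in q])
E
```

```text
hole [ 0.6717 -0.0375  0.1198] [ 0.6683 -0.0338  0.12  ] [ 0.6723 -0.0416  0.12  ]
block (array([0.4929, 0.3307, 1.5019]), np.float64(0.3617583750279448))
grip ctr [0.4923 0.3311 0.1072] [352 171  11  20 142] [149 229  11   8  65] [357.1479 180.6549] [153.7231 232.5692]
(array([ 0.4935,  0.3297, -0.1412]), np.float64(1.007405943959382))
grip ctr [0.51   0.2443 0.0725] [320 186   8  15  78] [183 224   7   6  31] [323.2821 192.9103] [185.871  226.7097]
grip ctr [0.4859 0.4115 0.0717] [382 185   8  13  67] [127 232   8   5  27] [385.4328 190.8209] [130.4444 233.9259]
canister [0.7829 0.0348 0.1133]Traceback (most recent call last):
  File "<stdin>", line 14, in <module>
IndexError: list index out of range
```

The rows are not in the units I measure in: shifts go in shares of 800 mm and turns go in shares of pi rad. I convert before sending: -310 mm / 800 = -0.3875, -280 mm / 800 = -0.35, -0.26 rad / 3.1416 = -0.0828.

Emit:
{"method": "move_arm", "body": {
  "steps": [
    [-0.05,-0.0238,0.0075,0,0,-0.0095],
    [-0.1,-0.0475,0.015,0,0,-0.0223],
    [-0.15,-0.0713,0.0225,0,0,-0.0318],
    [-0.2,-0.095,0.03,0,0,-0.0414],
    [-0.25,-0.1188,0.0375,0,0,-0.0509],
    [-0.3,-0.1425,0.045,0,0,-0.0637],
    [-0.35,-0.1663,0.0525,0,0,-0.0732],
    [-0.3875,-0.1825,0.0575,0,0,-0.0828]
  ],
  "gripper": 70
}}

```text
time_s: 2.27
tool_pos: [0.4747, 0.3504, 0.2031]
ee_rot: [[-0.99, 0.139, 0.0], [0.139, 0.99, 0.0], [-0.0, 0.0, -1.0]]
ft_force: [0.4, 0.9, -0.0]
gripper_width: 0.0701
finger_force: 0.0
```

```bash
cat >> h.py <<'E'
def tool_yaw_delta(R,a):  # a: desired heading of tool y (rad), tool straight down
    z=np.array([0,0,-1.]);y=np.array([np.cos(a),np.sin(a),0]);T=np.column_stack([np.cross(y,z),y,z])
    return cv2.Rodrigues(R.T@T)[0].ravel()
def delta(target,a=None):
    s=manip.get_state();R=np.array(s["ee_rot"]);p=np.array(s["tool_pos"])
    print("t",s["time_s"],"pos",p.round(4),"F",np.round(s["ft_force"],2),"d",(R.T@(np.array(target)-p)*1e3).round(1),tool_yaw_delta(R,a).round(3) if a is not None else "")
E
python3 - <<'E'
from h import *
np.set_printoptions(precision=4,suppress=True)
delta([.4930,.3304,.124],np.radians(82))
cs=vision.read_camera("scene"); ct=vision.read_camera("top")
# cabinet yaw: top face fit
for n in ("drawer_front","mug","jar"):
    for c in(cs,ct): print(n,[(np.round(r["point"],1),round(r["confidence"],2)) for r in models.tip_of(c,n)[:2]])
for c,z,(u,v) in((cs,.12,(211,217)),(ct,.12,(279,172))):
    w=cv2.cvtColor(c["img"],cv2.COLOR_RGB2GRAY)[v-8:v+9,u-8:u+9].astype(float); d=np.clip(np.median(w)-25-w,0,None); yy,xx=np.mgrid[v-8:v+9,u-8:u+9]
    p=((d*xx).sum()/d.sum(),(d*yy).sum()/d.sum());print("hole px",p,atz(c,p,z)); print(w[::2,::2].astype(int) if c is cs else "")
E
```

```text
t 2.2667 pos [0.4747 0.3504 0.2031] F [ 0.4   0.87 -0.02] d [-20.9 -17.3  79.1] [0. 0. 0.]
drawer_front [(array([230.9, 180.3]), 0.59)]
drawer_front [(array([269.4, 229.9]), 0.88), (array([279.1, 170.5]), 0.66)]
mug [(array([162.2, 243.6]), 0.64)]
mug [(array([310. , 144.5]), 0.77)]
jar [(array([119.3, 195.8]), 0.63), (array([233.2, 258.7]), 0.46)]
jar [(array([364.7, 233.6]), 0.82)]
hole px (np.float64(209.7993647432504), np.float64(213.998411858126)) [ 0.6651 -0.0371  0.12  ]
[[103 100  98  97  98  99  98 100 134]
 [103 105 106 104 106 112 140 173 179]
 [108 104 105 159 172 186 188 189 189]
 [179 179 119 124 104  93 164 181 182]
 [178 160 125 137 100  94 121 179 178]
 [170 148 102 100  90  71 144 177 185]
 [176 175 160 139 135 155 170 189 207]
 [181 181 182 181 181 179 188 206 205]
 [179 180 181 181 182 184 205 205 205]]
hole px (np.float64(280.51622418879055), np.float64(174.51483602290475)) [ 0.6689 -0.0393  0.12  ]
```

Converted, 79 mm / 800 = 0.0988, 75 mm / 800 = 0.0938.

Emit:
{"method": "move_arm", "body": {
  "steps": [
    [-0.0125,-0.0113,0.0125,0,0,0],
    [-0.0238,-0.0213,0.0313,0,0,0],
    [-0.0238,-0.0213,0.0563,0,0,0],
    [-0.0238,-0.0213,0.0775,0,0,0],
    [-0.0238,-0.0213,0.0938,0,0,0],
    [-0.0238,-0.0213,0.0988,0,0,0],
    [-0.0238,-0.0213,0.0988,0,0,0]
  ]
}}

```text
time_s: 3.25
tool_pos: [0.4889, 0.3332, 0.1232]
ee_rot: [[-0.99, 0.139, -0.002], [0.139, 0.99, -0.001], [0.001, -0.001, -1.0]]
ft_force: [-0.6, 0.2, 0.2]
gripper_width: 0.0702
finger_force: 0.0
```

```bash
python3 - <<'E'
from h import *
cs=vision.read_camera("scene"); ct=vision.read_camera("top")
a=cv2.resize(cs["img"][140:240,190:410,::-1],(792,360),interpolation=cv2.INTER_CUBIC)
b=cv2.resize(ct["img"][190:260,100:254,::-1],(528,240),interpolation=cv2.INTER_CUBIC)
o=np.zeros((600,792,3),np.uint8);o[:360]=a;o[360:,:528]=b;cv2.imwrite("pics/c.png",o)
E
```

```text
(no output)
```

View pics/c.png

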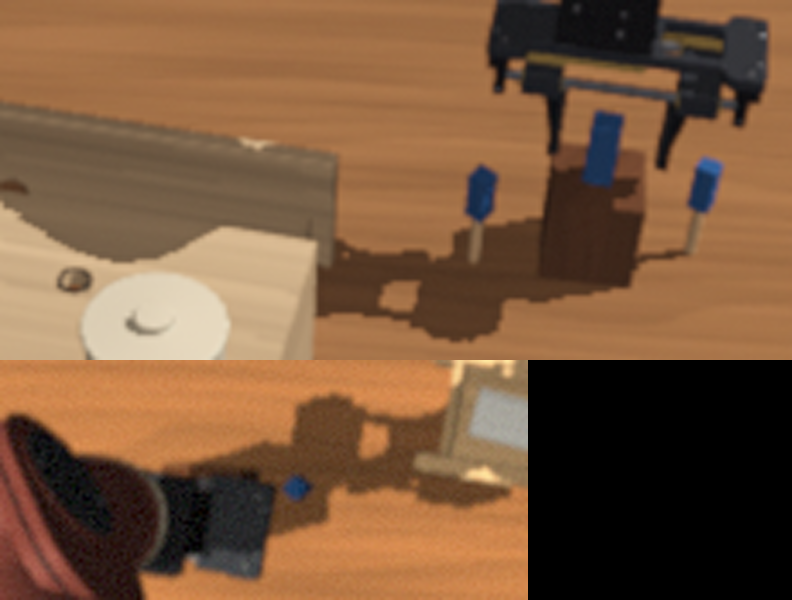

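The fingers straddle the dowel on the block, clear of both decoys. The hole shows at scene px (210.6,217.8). I'll nudge 3 mm and close.

Converted, -3 mm / 800 = -0.0038, -1 mm / 800 = -0.0013.

Emit:
{"method": "move_arm", "body": {
  "steps": [
    [-0.0038,-0.0013,0,0,0,0],
    [-0.0038,-0.0013,0,0,0,0],
    [-0.0038,-0.0013,0,0,0,0]
  ]
}}

```text
time_s: 3.6
tool_pos: [0.4935, 0.3313, 0.1249]
ee_rot: [[-0.99, 0.141, 0.001], [0.141, 0.99, 0.001], [-0.001, 0.001, -1.0]]
ft_force: [-0.5, 0.1, -0.2]
gripper_width: 0.07
finger_force: 0.0
```

Emit:
{"method": "move_arm", "body": {
  "steps": [
    [0,0,0,0,0,0],
    [0,0,0,0,0,0],
    [0,0,0,0,0,0],
    [0,0,0,0,0,0],
    [0,0,0,0,0,0],
    [0,0,0,0,0,0]
  ],
  "gripper": 0,
  "squeeze": 30
}}

```text
time_s: 4.1
tool_pos: [0.4929, 0.3312, 0.1241]
ee_rot: [[-0.99, 0.14, -0.0], [0.14, 0.99, -0.0], [0.0, -0.0, -1.0]]
ft_force: [-0.5, -0.5, -0.1]
gripper_width: 0.0378
finger_force: 0.0
```

Emit:
{"method": "move_arm", "body": {
  "steps": [
    [0,0,0,0,0,0],
    [0,0,0,0,0,0],
    [0,0,0,0,0,0],
    [0,0,0,0,0,0],
    [0,0,0,0,0,0],
    [0,0,0,0,0,0]
  ],
  "squeeze": 45
}}

```text
time_s: 4.6
tool_pos: [0.493, 0.3311, 0.1241]
ee_rot: [[-0.99, 0.14, -0.0], [0.14, 0.99, -0.0], [0.0, -0.0, -1.0]]
ft_force: [-0.2, -0.6, -1.0]
gripper_width: 0.0215
finger_force: 45.0
```

Converted, -130 mm / 800 = -0.1625, -122 mm / 800 = -0.1525.

Emit:
{"method": "move_arm", "body": {
  "steps": [
    [0,0,-0.0063,0,0,0],
    [0,0,-0.0188,0,0,0],
    [0,0,-0.04,0,0,0],
    [0,0,-0.0688,0,0,0],
    [0,0,-0.1,0,0,0],
    [0,0,-0.1313,0,0,0],
    [0,0,-0.1525,0,0,0],
    [0,0,-0.1625,0,0,0]
  ]
}}

```text
time_s: 5.27
tool_pos: [0.4938, 0.3318, 0.2581]
ee_rot: [[-0.99, 0.14, 0.004], [0.14, 0.99, 0.003], [-0.003, 0.004, -1.0]]
ft_force: [0.6, 0.5, -1.6]
gripper_width: 0.0219
finger_force: 45.0
```

Emit:
{"method": "move_arm", "body": {
  "steps": [
    [0,0,0,0,0,0],
    [0,0,0,0,0,0]
  ]
}}

```text
time_s: 5.43
tool_pos: [0.4928, 0.3312, 0.254]
ee_rot: [[-0.99, 0.14, 0.0], [0.14, 0.99, 0.0], [-0.0, 0.0, -1.0]]
ft_force: [-0.2, 1.0, 0.0]
gripper_width: 0.0217
finger_force: 45.0
```

```bash
python3 - <<'E'
from h import *
delta([.670,-.0385,.254],np.radians(82))
E
```

```text
t 5.4333 pos [0.4928 0.3312 0.254 ] F [-0.17  1.02  0.  ] d [-2.273e+02 -3.412e+02 -1.000e-01] [ 0.     0.    -0.001]
```

Converted, -255 mm / 800 = -0.3188, -228 mm / 800 = -0.285.

Emit:
{"method": "move_arm", "body": {
  "steps": [
    [-0.025,-0.0375,0,0,0,0],
    [-0.0525,-0.0788,0,0,0,0],
    [-0.08,-0.12,0,0,0,0],
    [-0.1075,-0.1613,0,0,0,0],
    [-0.135,-0.2025,0,0,0,0],
    [-0.1625,-0.2438,0,0,0,0],
    [-0.19,-0.285,0,0,0,0],
    [-0.2125,-0.3188,0,0,0,0]
  ]
}}

```text
time_s: 6.1
tool_pos: [0.6256, 0.0514, 0.2524]
ee_rot: [[-0.99, 0.142, -0.002], [0.142, 0.99, -0.001], [0.002, -0.002, -1.0]]
ft_force: [0.6, 0.1, -0.8]
gripper_width: 0.0217
finger_force: 45.0
```

Converted, -86 mm / 800 = -0.1075, -78 mm / 800 = -0.0975.

Emit:
{"method": "move_arm", "body": {
  "steps": [
    [-0.0275,-0.0413,0,0,0,0],
    [-0.05,-0.075,0,0,0,0],
    [-0.065,-0.0975,0,0,0,0],
    [-0.0713,-0.1075,0,0,0,0],
    [-0.0713,-0.1075,0,0,0,0],
    [-0.0713,-0.1075,0,0,0,0],
    [-0.0713,-0.1075,0,0,0,0]
  ]
}}

```text
time_s: 6.68
tool_pos: [0.6694, -0.0359, 0.2534]
ee_rot: [[-0.99, 0.138, -0.001], [0.138, 0.99, 0.001], [0.001, 0.001, -1.0]]
ft_force: [0.2, 0.5, -0.9]
gripper_width: 0.0216
finger_force: 45.0
```

```bash
python3 - <<'E'
from h import *
np.set_printoptions(precision=4,suppress=True)
delta([.670,-.0385,.254],np.radians(82))
cs=vision.read_camera("scene"); ct=vision.read_camera("top")
np.save("cs.npy",cs,allow_pickle=True);np.save("ct.npy",ct,allow_pickle=True)
p=np.array(manip.get_state()["tool_pos"]);tip=p-[0,0,.1111]
for c in(cs,ct): print("tip pred",np.round(proj(c,tip),1),"net",[(np.round(r["point"],1),round(r["confidence"],2)) for r in models.tip_of(c,"dowel")[:3]],"hole net",[(np.round(r["point"],1),round(r["confidence"],2)) for r in models.tip_of(c,"hole")[:2]])
u,v=210,200
a=cv2.resize(cs["img"][v-50:v+50,u-66:u+66,::-1],(792,600),interpolation=cv2.INTER_CUBIC)
cv2.imwrite("pics/d.png",a)
E
```

```text
t 6.6833 pos [ 0.6694 -0.0359  0.2534] F [ 0.22  0.5  -0.88] d [-1.  -2.5 -0.6] [ 0.001 -0.001  0.001]
tip pred [209.3 208.5] net [(array([207. , 207.8]), 0.6), (array([380.6, 207.7]), 0.51), (array([322. , 214.6]), 0.51)] hole net []
tip pred [280.  173.3] net [(array([190.9, 224.4]), 0.53), (array([142.3, 233.9]), 0.51)] hole net [(array([278.1, 172.3]), 0.77)]
```

View pics/d.png

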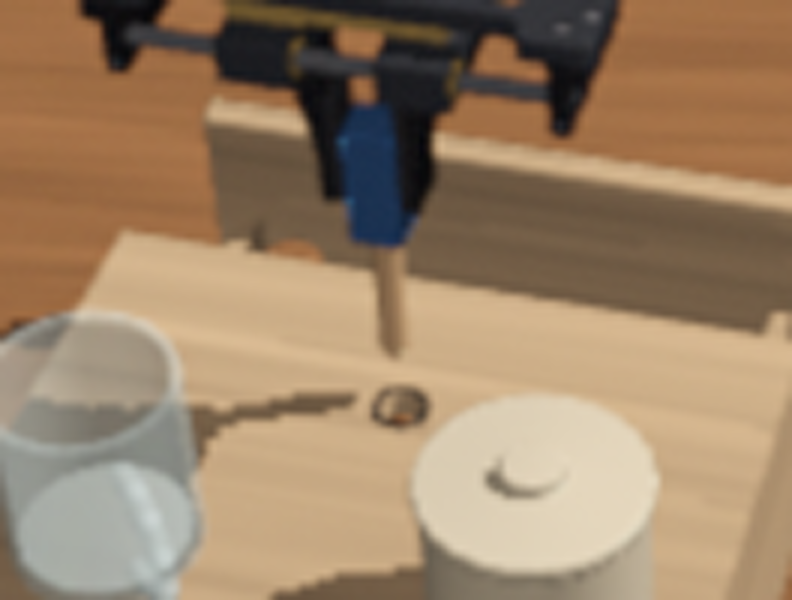

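Tip at scene ≈(209.1,208.6), matching the prediction to within a pixel. The ring centre is ≈(210.3,217.4). I'll refine the ring in both views.

```bash
python3 - <<'E'
from h import *
np.set_printoptions(precision=4,suppress=True)
cs=np.load("cs.npy",allow_pickle=True).item();ct=np.load("ct.npy",allow_pickle=True).item()
g=cs["img"].astype(int).sum(2)//3
print(g[212:223,203:219])
w=g[213:222,204:218];yy,xx=np.mgrid[213:222,204:218];m=(w<150)
# enclosed region: ring bounding box & centroid of filled hull
pts=np.column_stack([xx[m],yy[m]]).astype(np.float32);h=cv2.convexHull(pts);M=cv2.moments(h);c=(M["m10"]/M["m00"],M["m01"]/M["m00"]);print(c,pts.min(0),pts.max(0),atz(cs,c,.12))
t=ct["img"].astype(int).sum(2)//3;print(t[166:182,272:290])
# scene: brown->tip rows
print(g[200:212,204:216]); 
B,s,c=blue(cs,(207,180));print(s,c)
a=np.array(cs["extrinsics"]);print(a[:3,3])
p=np.array(manip.get_state()["tool_pos"])
print("pred grip bottom centre",proj(cs,p-[0,0,.1111-.065]),"tip",proj(cs,p-[0,0,.1111]), "tip rim", proj(cs,p-[0,0,.1111]+[.006,0,0]),"rim at z.001 r5",proj(cs,p-[0,0,.1111]+[.005,0,0]))
E
```

```text
[[172 173 175 176 177 178 179 181 181 182 182 181 181 180 179 178]
 [170 170 170 172 172 172 174 174 175 176 177 179 179 180 180 181]
 [168 170 170 169 157 138 135 128 126 130 144 164 174 175 176 176]
 [150 169 171 155 115 102 118 112  98  91  89 122 155 172 172 172]
 [139 169 164 132 105 134 134 114 101  94  76  79 133 169 171 171]
 [158 169 152 105 118 148 130 103  96  94  88  79 116 162 170 170]
 [166 167 147  94 123 149 121  98  96  93  82  71 121 165 171 170]
 [163 162 142  85  97 119  95  91 103 103  79  81 137 169 170 170]
 [161 161 155 132 105  82  68  72  86 100 101 123 157 167 170 182]
 [168 167 166 161 152 143 134 119 129 144 148 153 162 169 183 195]
 [172 172 172 172 172 171 166 161 162 166 164 163 168 182 196 200]]
(210.22507122507122, 217.57264957264957) [205. 214.] [215. 221.] [ 0.6773 -0.0341  0.12  ]
[[ 99  88  79  69  90  99  92 100  96  89  98  99 106 102 106 104 106 105]
 [101  91  69  65  88 100 105  98  95  99 100 101 106 100 105 104 105 105]
 [ 98  87  66  67  94  99  98 102  98 102 102 106 109 102 105 107 107 102]
 [ 99  86  62  71  93  95 101 100 103 102 104 
[... 1216 characters left out ...]
47 165 173 172 173]
 [172 171 158 120 101 105 121 145 164 171 171 172]
 [172 172 162 132 103 104 120 144 162 171 171 171]
 [169 170 167 152 121 107 130 158 168 172 172 171]
 [174 173 172 168 152 133 143 166 171 171 171 172]
 [181 180 180 179 176 168 168 173 172 171 169 169]
 [180 181 182 182 182 181 181 180 179 179 177 175]]
[200 167  12  24 203] [205.4631 178.4828]
[1.5103 0.1587 0.9598]
pred grip bottom centre [np.float64(206.71960763346027), np.float64(188.12275771106764)] tip [np.float64(208.68792860095493), np.float64(208.42365029280225)] tip rim [np.float64(208.2813231446835), np.float64(210.14782811499285)] rim at z.001 r5 [np.float64(208.349300609632), np.float64(209.85957512756949)]
```

```bash
python3 - <<'E'
from h import *
ct=np.load("ct.npy",allow_pickle=True).item()
print(atz(ct,(278.0,171.2),.12)); delta([.6772,-.0339,.239],np.radians(82))
E
```

```text
[ 0.67873543 -0.03168875  0.12      ]
t 6.9833 pos [ 0.6697 -0.0374  0.2543] F [-0.19 -0.73 -0.84] d [-6.9  4.5 15.3] [ 0.  0. -0.]
```

Converted, 15 mm / 800 = 0.0188, 10 mm / 800 = 0.0125.

Emit:
{"method": "move_arm", "body": {
  "steps": [
    [-0.005,0.0038,0.0063,0,0,0],
    [-0.0088,0.0063,0.0125,0,0,0],
    [-0.0088,0.0063,0.0188,0,0,0],
    [-0.0088,0.0063,0.0188,0,0,0],
    [-0.0088,0.0063,0.0188,0,0,0],
    [-0.0088,0.0063,0.0188,0,0,0]
  ]
}}

```text
time_s: 7.48
tool_pos: [0.6774, -0.0345, 0.239]
ee_rot: [[-0.99, 0.141, -0.0], [0.141, 0.99, -0.0], [0.0, -0.0, -1.0]]
ft_force: [-0.1, -0.6, 0.2]
gripper_width: 0.0218
finger_force: 45.0
```

```bash
python3 - <<'E'
from h import *
np.set_printoptions(precision=4,suppress=True)
delta([.6775,-.0335,.239],np.radians(82))
p=np.array(manip.get_state()["tool_pos"])
cs=vision.read_camera("scene")
g=cs["img"].astype(int).sum(2)//3
print(g[205:224,202:219]); print(np.round(proj(cs,p-[0,0,.1111]),1),np.round(proj(cs,p-[0,0,.1111]+[.006,0,0]),1))
cv2.imwrite("pics/e.png",cv2.resize(cs["img"][190:230,184:237,::-1],(795,600),interpolation=cv2.INTER_CUBIC))
E
```

```text
t 7.4833 pos [ 0.6774 -0.0345  0.239 ] F [-0.13 -0.57  0.25] d [0.1 1.  0. ] [-0.    -0.    -0.001]
[[171 171 172 171 154 108 100 109 127 151 167 173 173 174 173 174 174]
 [173 172 172 172 157 115 100 108 125 149 165 172 172 172 172 173 173]
 [172 172 173 173 159 120 101 108 123 148 166 172 172 172 171 172 172]
 [170 169 170 172 158 120 101 106 121 147 166 172 172 172 171 172 171]
 [179 176 175 174 163 130 102 106 120 143 163 171 172 172 173 173 172]
 [183 182 181 181 173 142 103 106 118 141 161 171 170 169 170 171 170]
 [178 179 180 181 180 156 105 105 117 138 164 179 178 176 174 173 172]
 [172 173 174 175 176 157 105 104 115 137 163 183 182 181 180 180 179]
 [170 169 170 171 173 153 103 104 115 134 159 177 180 180 180 181 181]
 [170 170 170 171 170 149 102 104 115 125 132 146 164 175 177 176 177]
 [172 171 170 170 156 114 100 115 118 119  96  89 123 156 172 173 173]
 [171 159 138 132 110  99 134 134 112 105  91  76  79 135 170 172 171]
 [133 122  97  83  58  86 128 128 104  96  94  89  80 117 162 171 171]
 [ 91  90  87  76  57 106 139 121  99  97  94  81  72 123 165 171 170]
 [ 93  92  93  84  67  96 118  95  91 104 104  80  82 137 169 170 170]
 [147 146 147 145 133 107  82  69  72  85 100 103 123 156 168 171 182]
 [171 169 168 167 163 153 144 134 120 129 144 148 154 163 170 183 196]
 [174 173 173 172 173 172 171 167 161 162 166 164 163 168 182 196 201]
 [174 173 173 174 174 174 173 174 173 173 172 172 171 182 197 200 201]]
[209.8 215.3] [209.4 217. ]
```

View pics/e.png

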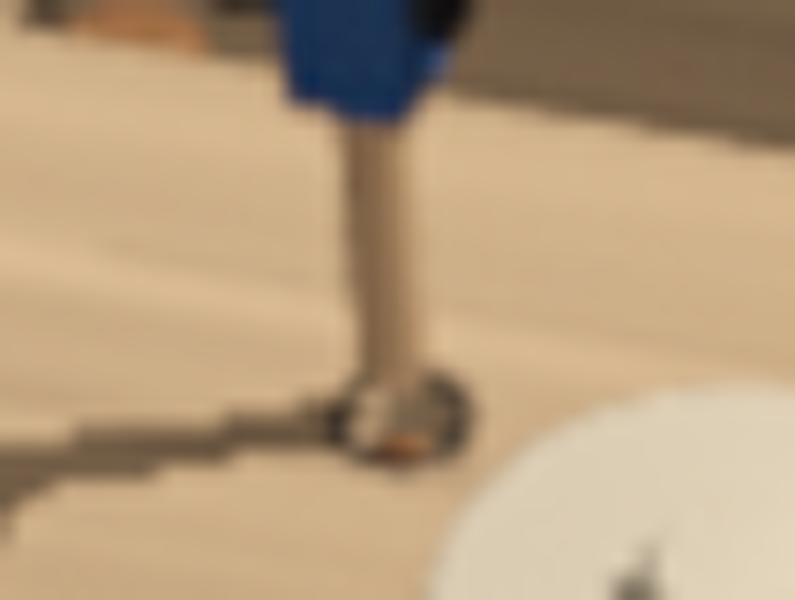

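The tip hovers just above the ring, about 1 px left of and behind its centre (tip ≈(209.7,215.5), ring (210.3,217.5)). I'll shift about 1 mm in x and y and go down gently.

Converted, 9 mm / 800 = 0.0113, 8 mm / 800 = 0.01.

Emit:
{"method": "move_arm", "body": {
  "steps": [
    [-0.0013,0.0013,0.0013,0,0,0],
    [-0.0013,0.0013,0.0038,0,0,0],
    [-0.0013,0.0013,0.0063,0,0,0],
    [-0.0013,0.0013,0.0075,0,0,0],
    [-0.0013,0.0013,0.0088,0,0,0],
    [-0.0013,0.0013,0.01,0,0,0],
    [-0.0013,0.0013,0.0113,0,0,0],
    [-0.0013,0.0013,0.0113,0,0,0]
  ]
}}

```text
time_s: 8.2
tool_pos: [0.6785, -0.0335, 0.2299]
ee_rot: [[-0.99, 0.14, -0.0], [0.14, 0.99, -0.0], [0.0, -0.0, -1.0]]
ft_force: [-0.7, 0.3, -1.4]
gripper_width: 0.0217
finger_force: 45.0
```

Converted, 2 mm / 800 = 0.0025, 1 mm / 800 = 0.0013.

Emit:
{"method": "move_arm", "body": {
  "steps": [
    [0,0,0.0013,0,0,0],
    [0,0,0.0013,0,0,0],
    [0,0,0.0025,0,0,0],
    [0,0,0.0025,0,0,0]
  ]
}}

```text
time_s: 8.53
tool_pos: [0.6785, -0.0334, 0.2279]
ee_rot: [[-0.99, 0.14, -0.0], [0.14, 0.99, -0.0], [0.0, -0.0, -1.0]]
ft_force: [-0.0, 0.0, -0.4]
gripper_width: 0.0216
finger_force: 45.0
```

Converted, 3 mm / 800 = 0.0038, 2 mm / 800 = 0.0025.

Emit:
{"method": "move_arm", "body": {
  "steps": [
    [0,0,0.0013,0,0,0],
    [0,0,0.0025,0,0,0],
    [0,0,0.0038,0,0,0],
    [0,0,0.0038,0,0,0],
    [0,0,0.0038,0,0,0]
  ]
}}

```text
time_s: 8.95
tool_pos: [0.6785, -0.0335, 0.225]
ee_rot: [[-0.99, 0.14, -0.0], [0.14, 0.99, -0.0], [0.0, -0.0, -1.0]]
ft_force: [-0.3, 0.3, -0.4]
gripper_width: 0.0215
finger_force: 45.0
```

Converted, 4 mm / 800 = 0.005, 3 mm / 800 = 0.0038.

Emit:
{"method": "move_arm", "body": {
  "steps": [
    [0,0,0.0013,0,0,0],
    [0,0,0.0025,0,0,0],
    [0,0,0.0038,0,0,0],
    [0,0,0.005,0,0,0],
    [0,0,0.005,0,0,0]
  ]
}}

```text
time_s: 9.37
tool_pos: [0.6785, -0.0334, 0.2208]
ee_rot: [[-0.99, 0.14, -0.0], [0.14, 0.99, -0.0], [0.0, -0.0, -1.0]]
ft_force: [0.2, -0.3, -0.3]
gripper_width: 0.0219
finger_force: 45.0
```

Converted, 6 mm / 800 = 0.0075, 5 mm / 800 = 0.0063.

Emit:
{"method": "move_arm", "body": {
  "steps": [
    [0,0,0.0013,0,0,0],
    [0,0,0.0025,0,0,0],
    [0,0,0.0038,0,0,0],
    [0,0,0.005,0,0,0],
    [0,0,0.0063,0,0,0],
    [0,0,0.0075,0,0,0],
    [0,0,0.0075,0,0,0]
  ]
}}

```text
time_s: 9.95
tool_pos: [0.6785, -0.0334, 0.2148]
ee_rot: [[-0.99, 0.14, -0.0], [0.14, 0.99, -0.0], [0.0, -0.0, -1.0]]
ft_force: [-0.9, 0.3, -1.4]
gripper_width: 0.0214
finger_force: 45.0
```

Converted, 3 mm / 800 = 0.0038, 2 mm / 800 = 0.0025.

Emit:
{"method": "move_arm", "body": {
  "steps": [
    [0,0,0.0013,0,0,0],
    [0,0,0.0025,0,0,0],
    [0,0,0.0038,0,0,0],
    [0,0,0.0038,0,0,0]
  ]
}}

```text
time_s: 10.28
tool_pos: [0.6785, -0.0335, 0.2118]
ee_rot: [[-0.99, 0.14, -0.0], [0.14, 0.99, -0.0], [0.0, -0.0, -1.0]]
ft_force: [0.7, -0.2, -0.5]
gripper_width: 0.0216
finger_force: 45.0
```

Converted, 3 mm / 800 = 0.0038, 2 mm / 800 = 0.0025.

Emit:
{"method": "move_arm", "body": {
  "steps": [
    [0,0,0.0013,0,0,0],
    [0,0,0.0025,0,0,0],
    [0,0,0.0038,0,0,0],
    [0,0,0.0038,0,0,0]
  ]
}}

```text
time_s: 10.62
tool_pos: [0.6785, -0.0335, 0.2088]
ee_rot: [[-0.99, 0.14, -0.0], [0.14, 0.99, -0.0], [0.0, -0.0, -1.0]]
ft_force: [-0.6, -0.5, -1.2]
gripper_width: 0.0218
finger_force: 45.0
```

Tip is 22 mm below the mouth, still free.

Emit:
{"method": "move_arm", "body": {
  "steps": [
    [0,0,0.0013,0,0,0],
    [0,0,0.0025,0,0,0],
    [0,0,0.0038,0,0,0],
    [0,0,0.0038,0,0,0]
  ]
}}

```text
time_s: 10.95
tool_pos: [0.6788, -0.0335, 0.2067]
ee_rot: [[-0.99, 0.14, 0.001], [0.14, 0.99, 0.0], [-0.001, 0.0, -1.0]]
ft_force: [-0.8, -0.2, 4.4]
gripper_width: 0.0216
finger_force: 45.0
```

Converted, 3 mm / 800 = 0.0038, 2 mm / 800 = 0.0025.

Emit:
{"method": "move_arm", "body": {
  "steps": [
    [0,0,0.0013,0,0,0],
    [0,0,0.0025,0,0,0],
    [0,0,0.0038,0,0,0],
    [0,0,0.0038,0,0,0]
  ]
}}

```text
time_s: 11.28
tool_pos: [0.6789, -0.0335, 0.2039]
ee_rot: [[-0.99, 0.14, 0.001], [0.14, 0.99, 0.0], [-0.001, 0.0, -1.0]]
ft_force: [-1.0, -0.3, 6.3]
gripper_width: 0.0217
finger_force: 45.0
```

Converted, 2 mm / 800 = 0.0025, 1 mm / 800 = 0.0013.

Emit:
{"method": "move_arm", "body": {
  "steps": [
    [0,0,0.0013,0,0,0],
    [0,0,0.0025,0,0,0],
    [0,0,0.0025,0,0,0]
  ]
}}

```text
time_s: 11.53
tool_pos: [0.6789, -0.0335, 0.2021]
ee_rot: [[-0.99, 0.14, 0.001], [0.14, 0.99, 0.0], [-0.001, 0.0, -1.0]]
ft_force: [-1.9, 0.1, 7.9]
gripper_width: 0.0218
finger_force: 45.0
```

Converted, 2 mm / 800 = 0.0025, 1 mm / 800 = 0.0013.

Emit:
{"method": "move_arm", "body": {
  "steps": [
    [0,0,0.0013,0,0,0],
    [0,0,0.0013,0,0,0],
    [0,0,0.0025,0,0,0],
    [0,0,0.0025,0,0,0]
  ]
}}

```text
time_s: 11.87
tool_pos: [0.6789, -0.0336, 0.2003]
ee_rot: [[-0.99, 0.14, 0.001], [0.14, 0.99, 0.0], [-0.001, 0.0, -1.0]]
ft_force: [-1.2, -1.2, 7.4]
gripper_width: 0.0216
finger_force: 45.0
```

Converted, 1 mm / 800 = 0.0013.

Emit:
{"method": "move_arm", "body": {
  "steps": [
    [0,0,0.0013,0,0,0],
    [0,0,0.0013,0,0,0],
    [0,0,0.0013,0,0,0]
  ]
}}

```text
time_s: 12.12
tool_pos: [0.679, -0.0336, 0.1995]
ee_rot: [[-0.99, 0.14, 0.002], [0.14, 0.99, 0.0], [-0.002, 0.0, -1.0]]
ft_force: [-2.6, -0.2, 9.5]
gripper_width: 0.0215
finger_force: 45.0
```

```bash
python3 - <<'E'
from h import *
delta([.6785,-.0335,.25])
for n in("scene",):
    c=vision.read_camera(n);print(np.round(models.tip_of(c,"drawer_front")[0]["point"],1))
    o=np.load("cs.npy",allow_pickle=True).item();d=np.abs(c["img"].astype(int)-o["img"]).sum(2)
    print("panel diff",d[165:195,160:190].mean(),d[180:210,255:285].mean())
delta([.6785,-.0335,.25])
E
```

```text
t 12.1167 pos [ 0.679  -0.0336  0.1995] F [-2.63 -0.16  9.46] d [  0.4   0.  -50.5] 
[230.4 182.9]
panel diff 124.44777777777777 63.51888888888889
t 12.2167 pos [ 0.679  -0.0336  0.1995] F [-1.73 -0.34  9.57] d [  0.4   0.  -50.5]
```

Converted, 1 mm / 800 = 0.0013.

Emit:
{"method": "move_arm", "body": {
  "steps": [
    [0,0,0.0013,0,0,0],
    [0,0,0.0013,0,0,0],
    [0,0,0.0013,0,0,0],
    [0,0,0.0013,0,0,0],
    [0,0,0.0013,0,0,0],
    [0,0,0.0013,0,0,0]
  ]
}}

```text
time_s: 12.72
tool_pos: [0.679, -0.0335, 0.1987]
ee_rot: [[-0.99, 0.14, 0.002], [0.14, 0.99, 0.0], [-0.002, 0.001, -1.0]]
ft_force: [-2.4, 0.5, 10.1]
gripper_width: 0.0221
finger_force: 45.0
```

```bash
python3 - <<'E'
from h import *
c=vision.read_camera("scene");print(np.round(models.tip_of(c,"drawer_front")[0]["point"],1))
a=np.load("cs.npy",allow_pickle=True).item()["img"]
o=np.vstack([x[150:225,150:300,::-1] for x in (a,c["img"])])
cv2.imwrite("pics/f.png",cv2.resize(o,(600,600),interpolation=cv2.INTER_CUBIC))
E
```

```text
[229.9 186.3]
```

View pics/f.png

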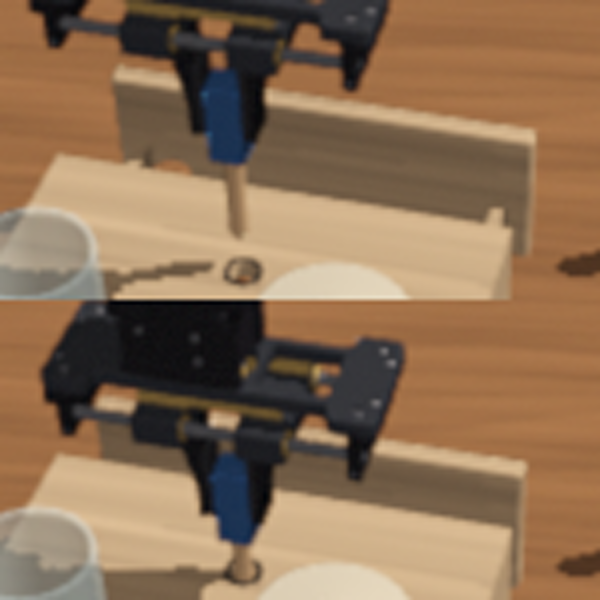

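The panel's top right corner moved from (533,130) to (525,463−300=163), so the drawer is moving in. I'll wait briefly, then withdraw.

Emit:
{"method": "move_arm", "body": {
  "steps": [
    [0,0,0,0,0,0],
    [0,0,0,0,0,0],
    [0,0,0,0,0,0],
    [0,0,0,0,0,0],
    [0,0,0,0,0,0],
    [0,0,0,0,0,0]
  ]
}}

```text
time_s: 13.32
tool_pos: [0.679, -0.0336, 0.1987]
ee_rot: [[-0.99, 0.14, 0.002], [0.14, 0.99, 0.0], [-0.002, 0.0, -1.0]]
ft_force: [-2.2, -0.2, 10.4]
gripper_width: 0.0215
finger_force: 45.0
```

Emit:
{"method": "move_arm", "body": {
  "steps": [
    [0,0,-0.0063,0,0,0],
    [0,0,-0.0125,0,0,0],
    [0,0,-0.0213,0,0,0],
    [0,0,-0.0313,0,0,0],
    [0,0,-0.0425,0,0,0],
    [0,0,-0.055,0,0,0],
    [0,0,-0.065,0,0,0],
    [0,0,-0.07,0,0,0]
  ]
}}

```text
time_s: 13.98
tool_pos: [0.6791, -0.0336, 0.2549]
ee_rot: [[-0.99, 0.14, 0.002], [0.14, 0.99, -0.0], [-0.002, 0.0, -1.0]]
ft_force: [0.4, -0.3, -1.1]
gripper_width: 0.0218
finger_force: 45.0
```

```bash
python3 - <<'E'
from h import *
delta([.493,.3311,.255],np.arctan2(.99,.14))
c=vision.read_camera("scene");print(np.round(models.tip_of(c,"drawer_front")[0]["point"],1))
p=np.array(manip.get_state()["tool_pos"]);print(np.round(proj(c,p-[0,0,.1111]),1))
print((c["img"].astype(int).sum(2)//3)[195:214,202:218])
c=vision.read_camera("top");print(np.round(models.tip_of(c,"drawer_front")[0]["point"],1))
E
```

```text
t 13.9833 pos [ 0.6791 -0.0336  0.2549] F [ 0.36 -0.35 -1.1 ] d [235.4 334.9  -0.4] [ 0.     0.002 -0.   ]
[231.2 186.9]
[209.7 211.2]
[[162 160 158 144 110  95 101 116 131 123  99  94  93  91  90  88]
 [173 174 174 164 130  98 101 115 137 146 142 136 122 112 107  98]
 [176 175 175 167 137  98 101 115 137 159 168 167 162 160 158 152]
 [178 178 178 175 151 101 101 113 136 160 176 176 175 175 174 173]
 [179 179 180 179 158 100 101 113 134 161 178 177 177 176 176 176]
 [177 177 179 178 158 101 101 112 133 158 175 179 179 178 178 178]
 [175 174 175 176 157 107 102 111 130 156 173 179 179 178 179 179]
 [173 173 174 174 156 109 102 110 129 154 172 177 176 177 177 177]
 [172 172 172 173 155 108 101 109 126 151 168 174 174 174 175 175]
 [170 171 172 172 157 115 101 108 124 149 167 173 173 174 174 174]
 [170 170 171 171 157 119 100 106 123 148 166 172 173 173 173 173]
 [171 172 171 172 158 120 100 106 121 146 165 171 171 171 172 172]
 [171 172 172 172 162 130 103 105 119 143 162 171 171 171 170 171]
 [169 168 169 170 163 135 102 105 118 140 161 171 172 171 171 171]
 [178 176 174 174 170 147 102 104 115 139 160 171 171 172 172 172]
 [182 181 181 181 180 159 107 103 115 141 163 170 169 168 169 170]
 [177 178 179 180 182 170 140 122 132 159 176 179 177 175 173 172]
 [171 171 173 175 176 175 168 163 167 176 182 182 182 181 180 179]
 [169 169 169 170 171 172 172 173 174 175 177 177 179 179 180 180]]
[275.1 217.7]
```

Converted, 254 mm / 800 = 0.3175, 224 mm / 800 = 0.28, 0.002 rad / 3.1416 = 0.0006.

Emit:
{"method": "move_arm", "body": {
  "steps": [
    [0.025,0.035,0,0,0.0006,0],
    [0.0525,0.075,0,0,0.0006,0],
    [0.0813,0.115,0,0,0.0006,0],
    [0.11,0.1563,0,0,0.0006,0],
    [0.1388,0.1975,0,0,0.0006,0],
    [0.1675,0.2388,0,0,0.0006,0],
    [0.1963,0.28,0,0,0.0006,0],
    [0.2225,0.3175,0,0,0.0006,0]
  ]
}}

```text
time_s: 14.85
tool_pos: [0.5362, 0.2451, 0.2526]
ee_rot: [[-0.99, 0.139, -0.003], [0.139, 0.99, 0.0], [0.003, -0.0, -1.0]]
ft_force: [1.3, 0.1, -0.5]
gripper_width: 0.0215
finger_force: 45.0
```

Converted, 81 mm / 800 = 0.1013, 79 mm / 800 = 0.0988.

Emit:
{"method": "move_arm", "body": {
  "steps": [
    [0.025,0.035,0,0,0,0],
    [0.0475,0.0675,0,0,0,0],
    [0.0625,0.0888,0,0,0,0],
    [0.07,0.0988,0,0,0,0],
    [0.0713,0.1013,0,0,0,0],
    [0.0713,0.1013,0,0,0,0],
    [0.0713,0.1013,0,0,0,0],
    [0.0713,0.1013,0,0,0,0]
  ]
}}

```text
time_s: 15.52
tool_pos: [0.4942, 0.3292, 0.2532]
ee_rot: [[-0.99, 0.143, -0.002], [0.143, 0.99, -0.0], [0.002, -0.001, -1.0]]
ft_force: [0.1, -0.8, -0.3]
gripper_width: 0.0212
finger_force: 45.0
```

```bash
python3 - <<'E'
from h import *
np.set_printoptions(precision=4,suppress=True)
delta([.493,.3311,.1241],np.arctan2(.99,.14))
c=vision.read_camera("scene");p=np.array(manip.get_state()["tool_pos"]);print(np.round(proj(c,p-[0,0,.1111]),1),np.round(proj(c,p-[-.006,0,.1111]),1),proj(c,[.493,.331,.078]))
cv2.imwrite("pics/g.png",cv2.resize(c["img"][150:220,310:403,::-1],(797,600),interpolation=cv2.INTER_CUBIC))
E
```

```text
t 15.5167 pos [0.4942 0.3292 0.2532] F [ 0.1  -0.83 -0.34] d [  1.2   1.8 129.1] [-0.001 -0.002 -0.003]
[358.9 170.7] [359.  172.2] [np.float64(356.2259194478119), np.float64(188.98964389049553)]
```

View pics/g.png

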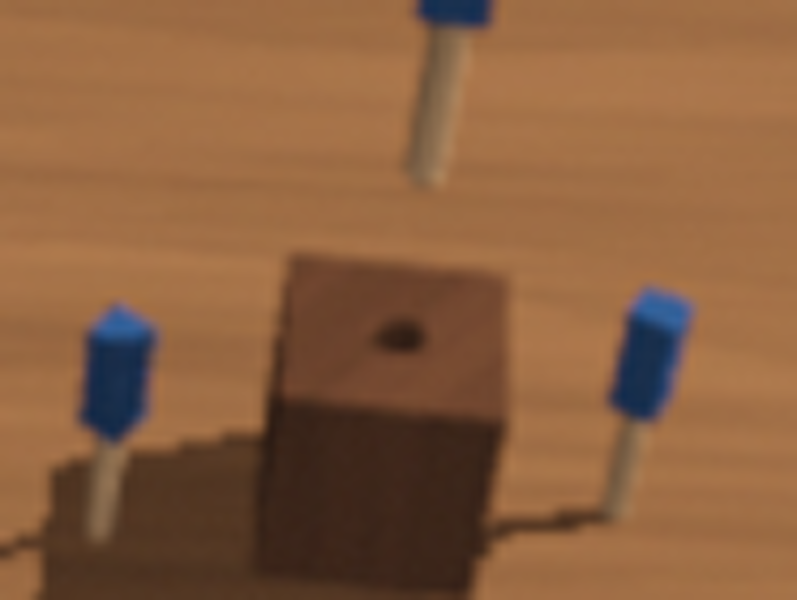

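The block hole shows at px (356.3,188.7), exactly where the recorded pose projects. The dowel hangs straight above it.

Converted, 53 mm / 800 = 0.0663, 50 mm / 800 = 0.0625, -0.002 rad / 3.1416 = -0.0006.

Emit:
{"method": "move_arm", "body": {
  "steps": [
    [0.0013,0.0013,0.0125,0,-0.0003,-0.0006],
    [0.0013,0.0013,0.0275,0,-0.0003,-0.0006],
    [0.0013,0.0013,0.0425,0,-0.0003,-0.0006],
    [0.0013,0.0013,0.0538,0,-0.0003,-0.0006],
    [0.0013,0.0013,0.0625,0,-0.0003,-0.0006],
    [0.0013,0.0013,0.0663,0,-0.0003,-0.0006],
    [0.0013,0.0013,0.0663,0,-0.0003,-0.0006],
    [0.0013,0.0013,0.0663,0,-0.0003,-0.0006]
  ]
}}

```text
time_s: 16.23
tool_pos: [0.4921, 0.3324, 0.2003]
ee_rot: [[-0.99, 0.138, -0.001], [0.138, 0.99, 0.0], [0.001, -0.0, -1.0]]
ft_force: [1.6, 0.5, 0.4]
gripper_width: 0.022
finger_force: 45.0
```

```bash
python3 - <<'E'
from h import *
delta([.493,.3311,.1241],np.arctan2(.99,.14))
E
```

```text
t 16.2333 pos [0.4921 0.3324 0.2003] F [1.6  0.51 0.4 ] d [-1.1 -1.1 76.2] [-0.    -0.001  0.002]
```

Emit:
{"method": "move_arm", "body": {
  "steps": [
    [0,0,0,0,0,0],
    [0,0,0,0,0,0],
    [0,0,0,0,0,0],
    [0,0,0,0,0,0]
  ]
}}

```text
time_s: 16.57
tool_pos: [0.4921, 0.3324, 0.2006]
ee_rot: [[-0.99, 0.138, -0.001], [0.138, 0.99, 0.001], [0.001, 0.0, -1.0]]
ft_force: [0.1, -0.2, -1.0]
gripper_width: 0.0214
finger_force: 45.0
```

```bash
python3 - <<'E'
from h import *
delta([.493,.3311,.1241],np.arctan2(.99,.14))
E
```

```text
t 16.5667 pos [0.4921 0.3324 0.2006] F [ 0.06 -0.25 -1.04] d [-1.1 -1.2 76.5] [ 0.    -0.001  0.002]
```

Converted, 17 mm / 800 = 0.0213, 14 mm / 800 = 0.0175, 0.002 rad / 3.1416 = 0.0006.

Emit:
{"method": "move_arm", "body": {
  "steps": [
    [-0.0013,-0.0013,0,0,-0.0003,0.0006],
    [-0.0013,-0.0013,0.0025,0,-0.0003,0.0006],
    [-0.0013,-0.0013,0.0063,0,-0.0003,0.0006],
    [-0.0013,-0.0013,0.01,0,-0.0003,0.0006],
    [-0.0013,-0.0013,0.0138,0,-0.0003,0.0006],
    [-0.0013,-0.0013,0.0175,0,-0.0003,0.0006],
    [-0.0013,-0.0013,0.0213,0,-0.0003,0.0006],
    [-0.0013,-0.0013,0.0213,0,-0.0003,0.0006]
  ]
}}

```text
time_s: 17.23
tool_pos: [0.4925, 0.331, 0.1824]
ee_rot: [[-0.99, 0.14, -0.001], [0.14, 0.99, -0.001], [0.001, -0.001, -1.0]]
ft_force: [-0.2, -0.4, -0.3]
gripper_width: 0.0219
finger_force: 45.0
```

Converted, 45 mm / 800 = 0.0563, 43 mm / 800 = 0.0538.

Emit:
{"method": "move_arm", "body": {
  "steps": [
    [0,0,0.0063,0,0,0],
    [0,0,0.0138,0,0,0],
    [0,0,0.0225,0,0,0],
    [0,0,0.0313,0,0,0],
    [0,0,0.04,0,0,0],
    [0,0,0.0475,0,0,0],
    [0,0,0.0538,0,0,0],
    [0,0,0.0563,0,0,0]
  ]
}}

```text
time_s: 17.9
tool_pos: [0.4925, 0.331, 0.1371]
ee_rot: [[-0.99, 0.14, -0.001], [0.14, 0.99, -0.001], [0.001, -0.001, -1.0]]
ft_force: [-0.0, -0.2, -1.4]
gripper_width: 0.0215
finger_force: 45.0
```

Converted, 12 mm / 800 = 0.015, 11 mm / 800 = 0.0138.

Emit:
{"method": "move_arm", "body": {
  "steps": [
    [0,0,0.0038,0,0,0],
    [0,0,0.0075,0,0,0],
    [0,0,0.0113,0,0,0],
    [0,0,0.0138,0,0,0],
    [0,0,0.015,0,0,0],
    [0,0,0.015,0,0,0],
    [0,0,0.015,0,0,0]
  ]
}}

```text
time_s: 18.48
tool_pos: [0.4928, 0.3312, 0.1262]
ee_rot: [[-0.99, 0.14, -0.0], [0.14, 0.99, -0.0], [0.0, -0.0, -1.0]]
ft_force: [-0.3, -0.9, -1.2]
gripper_width: 0.0213
finger_force: 45.0
```

Converted, 2 mm / 800 = 0.0025, 1 mm / 800 = 0.0013.

Emit:
{"method": "move_arm", "body": {
  "steps": [
    [0,0,0.0013,0,0,0],
    [0,0,0.0013,0,0,0],
    [0,0,0.0025,0,0,0],
    [0,0,0.0025,0,0,0]
  ]
}}

```text
time_s: 18.82
tool_pos: [0.4929, 0.3311, 0.1242]
ee_rot: [[-0.99, 0.14, 0.0], [0.14, 0.99, -0.0], [-0.0, -0.0, -1.0]]
ft_force: [0.7, -1.1, -0.2]
gripper_width: 0.0217
finger_force: 45.0
```

Emit:
{"method": "move_arm", "body": {
  "steps": [
    [0,0,0,0,0,0],
    [0,0,0,0,0,0],
    [0,0,0,0,0,0],
    [0,0,0,0,0,0],
    [0,0,0,0,0,0],
    [0,0,0,0,0,0]
  ],
  "gripper": 60
}}

```text
time_s: 19.32
tool_pos: [0.4928, 0.3313, 0.1243]
ee_rot: [[-0.99, 0.14, 0.0], [0.14, 0.99, 0.0], [-0.0, 0.0, -1.0]]
ft_force: [-0.3, -1.0, 0.5]
gripper_width: 0.0538
finger_force: 0.0
```

Converted, -92 mm / 800 = -0.115, -85 mm / 800 = -0.1063.

Emit:
{"method": "move_arm", "body": {
  "steps": [
    [0,0,-0.0125,0,0,0],
    [0,0,-0.0313,0,0,0],
    [0,0,-0.0563,0,0,0],
    [0,0,-0.0813,0,0,0],
    [0,0,-0.1063,0,0,0],
    [0,0,-0.115,0,0,0],
    [0,0,-0.115,0,0,0]
  ]
}}

```text
time_s: 19.9
tool_pos: [0.4938, 0.3318, 0.2187]
ee_rot: [[-0.99, 0.14, 0.003], [0.14, 0.99, 0.003], [-0.003, 0.003, -1.0]]
ft_force: [1.0, -0.3, 0.4]
gripper_width: 0.06
finger_force: 0.0
```

```bash
python3 - <<'E'
from h import *
np.set_printoptions(precision=4,suppress=True)
cs=vision.read_camera("scene");ct=vision.read_camera("top")
B,s,c=blue(cs,(357,181));print("grip now (was 352 171 11 20 142; 357.15,180.65)",s,c)
for c in(cs,ct):
    r=models.tip_of(c,"drawer_front")[0]["point"];print(np.round(r,1),atz(c,r,.098))
a=.14;H=np.array([.6785,-.0335]);X=np.array([np.cos(a),-np.sin(a)])
for j in(0,.035,.085): F=H-X*(.075+.1-j);print(j,F)
F=H-X*(.14);S=H-X*.22
delta([*S,.21],np.arctan2(.99,.14))
cv2.imwrite("pics/i.png",cv2.resize(ct["img"][110:260,140:340,::-1],(800,600),interpolation=cv2.INTER_CUBIC))
E
```

```text
grip now (was 352 171 11 20 142; 357.15,180.65) [353 172  10  19 133] [357.6692 181.0752]
[210.5 215.9] [ 0.6495 -0.0394  0.098 ]
[268.7 217.6] [ 0.541  -0.0065  0.098 ]
0 [ 0.5052 -0.0091]
0.035 [ 0.5399 -0.014 ]
0.085 [ 0.5894 -0.0209]
t 20.1 pos [0.4923 0.3308 0.2149] F [-0.13  0.23  0.32] d [ -15.5 -334.8    5.4] [-0.002 -0.001 -0.   ]
```

View pics/i.png

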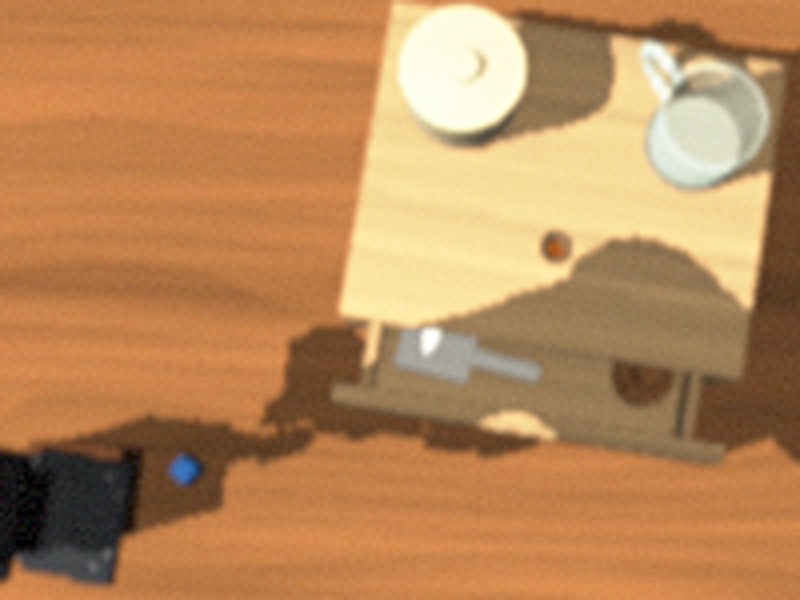

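The dowel is home, with its grip blob back where it started. The drawer is about 35 mm in, face at x≈0.541. Now I stage the closed fingers in front of the panel.

Emit:
{"method": "move_arm", "body": {
  "steps": [
    [0,-0.025,0,0,0,0],
    [-0.0025,-0.0688,0,0,0,0],
    [-0.005,-0.115,0,0,0,0],
    [-0.0075,-0.1625,0,0,0,0],
    [-0.01,-0.21,0,0,0,0],
    [-0.0125,-0.2575,0,0,0,0],
    [-0.015,-0.305,0,0,0,0],
    [-0.0188,-0.35,0,0,0,0]
  ],
  "gripper": 0,
  "squeeze": 20
}}

```text
time_s: 20.77
tool_pos: [0.4672, 0.0497, 0.2152]
ee_rot: [[-0.99, 0.141, -0.002], [0.141, 0.99, -0.0], [0.002, -0.001, -1.0]]
ft_force: [0.8, -0.2, -0.0]
gripper_width: 0.0146
finger_force: 0.0
```

Converted, 120 mm / 800 = 0.15, 113 mm / 800 = 0.1413.

Emit:
{"method": "move_arm", "body": {
  "steps": [
    [0,-0.0313,0.0063,0,0,0],
    [0,-0.0563,0.025,0,0,0],
    [0,-0.0688,0.0563,0,0,0],
    [0,-0.0688,0.0875,0,0,0],
    [0,-0.0688,0.1188,0,0,0],
    [0,-0.0688,0.1413,0,0,0],
    [0,-0.0688,0.15,0,0,0],
    [0,-0.0688,0.15,0,0,0]
  ]
}}

```text
time_s: 21.43
tool_pos: [0.459, -0.0028, 0.0943]
ee_rot: [[-0.99, 0.14, -0.004], [0.14, 0.99, -0.001], [0.004, -0.002, -1.0]]
ft_force: [0.0, -1.0, -0.3]
gripper_width: 0.0003
finger_force: 0.0
```

```bash
python3 - <<'E'
from h import *
delta([.5894,-.0209,.095],np.arctan2(.99,.14))
E
```

```text
t 21.4333 pos [ 0.459  -0.0028  0.0943] F [ 0.03 -1.03 -0.34] d [-131.6    0.4   -1.2] [-0.002 -0.004 -0.   ]
```

Converted, -60 mm / 800 = -0.075, -58 mm / 800 = -0.0725.

Emit:
{"method": "move_arm", "body": {
  "steps": [
    [-0.0125,0,0,0,0,0],
    [-0.0275,0,0,0,0,0],
    [-0.0425,0,0,0,0,0],
    [-0.055,0,0,0,0,0],
    [-0.065,0,0,0,0,0],
    [-0.07,0,0,0,0,0],
    [-0.0725,0,0,0,0,0],
    [-0.075,0,0,0,0,0]
  ]
}}

```text
time_s: 22.1
tool_pos: [0.5201, -0.011, 0.0963]
ee_rot: [[-0.99, 0.14, -0.0], [0.14, 0.99, -0.0], [0.0, -0.0, -1.0]]
ft_force: [-0.2, 0.0, -0.4]
gripper_width: 0.0004
finger_force: 0.0
```

Converted, -16 mm / 800 = -0.02, -14 mm / 800 = -0.0175.

Emit:
{"method": "move_arm", "body": {
  "steps": [
    [-0.0025,0,0,0,0,0],
    [-0.005,0,0,0,0,0],
    [-0.0075,0,0,0,0,0],
    [-0.01,0,0,0,0,0],
    [-0.0125,0,0,0,0,0],
    [-0.015,0,0,0,0,0],
    [-0.0175,0,0,0,0,0],
    [-0.02,0,0,0,0,0]
  ]
}}

```text
time_s: 22.77
tool_pos: [0.5361, -0.0133, 0.0963]
ee_rot: [[-0.99, 0.14, -0.0], [0.14, 0.99, -0.0], [0.0, -0.0, -1.0]]
ft_force: [-0.6, -0.2, 0.1]
gripper_width: 0.0005
finger_force: 0.3
```

Converted, -16 mm / 800 = -0.02, -14 mm / 800 = -0.0175.

Emit:
{"method": "move_arm", "body": {
  "steps": [
    [-0.0025,0,0,0,0,0],
    [-0.005,0,0,0,0,0],
    [-0.0075,0,0,0,0,0],
    [-0.01,0,0,0,0,0],
    [-0.0125,0,0,0,0,0],
    [-0.015,0,0,0,0,0],
    [-0.0175,0,0,0,0,0],
    [-0.02,0,0,0,0,0]
  ]
}}

```text
time_s: 23.43
tool_pos: [0.5519, -0.0156, 0.0962]
ee_rot: [[-0.99, 0.14, -0.0], [0.14, 0.99, -0.0], [0.0, -0.0, -1.0]]
ft_force: [-2.2, 0.2, 1.4]
gripper_width: 0.0004
finger_force: 0.6
```

Converted, -16 mm / 800 = -0.02, -14 mm / 800 = -0.0175.

Emit:
{"method": "move_arm", "body": {
  "steps": [
    [-0.0025,0,0,0,0,0],
    [-0.005,0,0,0,0,0],
    [-0.0075,0,0,0,0,0],
    [-0.01,0,0,0,0,0],
    [-0.0125,0,0,0,0,0],
    [-0.015,0,0,0,0,0],
    [-0.0175,0,0,0,0,0],
    [-0.02,0,0,0,0,0]
  ]
}}

```text
time_s: 24.1
tool_pos: [0.5677, -0.0178, 0.0962]
ee_rot: [[-0.99, 0.14, -0.0], [0.14, 0.99, -0.0], [0.0, -0.0, -1.0]]
ft_force: [-2.9, -1.9, 0.4]
gripper_width: 0.0002
finger_force: 1.0
```

Converted, -6 mm / 800 = -0.0075, -5 mm / 800 = -0.0063.

Emit:
{"method": "move_arm", "body": {
  "steps": [
    [-0.0013,0,0,0,0,0],
    [-0.0025,0,0,0,0,0],
    [-0.0038,0,0,0,0,0],
    [-0.005,0,0,0,0,0],
    [-0.0063,0,0,0,0,0],
    [-0.0075,0,0,0,0,0]
  ]
}}

```text
time_s: 24.6
tool_pos: [0.5735, -0.0186, 0.0962]
ee_rot: [[-0.99, 0.14, -0.0], [0.14, 0.99, -0.0], [0.0, -0.0, -1.0]]
ft_force: [-1.8, -0.9, 1.1]
gripper_width: 0.0004
finger_force: 1.0
```

Converted, -3 mm / 800 = -0.0038, -2 mm / 800 = -0.0025.

Emit:
{"method": "move_arm", "body": {
  "steps": [
    [-0.0013,0,0,0,0,0],
    [-0.0025,0,0,0,0,0],
    [-0.0038,0,0,0,0,0]
  ]
}}

```text
time_s: 24.85
tool_pos: [0.5765, -0.019, 0.0962]
ee_rot: [[-0.99, 0.14, -0.0], [0.14, 0.99, -0.0], [0.0, -0.0, -1.0]]
ft_force: [-2.0, -0.5, 0.4]
gripper_width: 0.0002
finger_force: 1.1
```

Converted, -2 mm / 800 = -0.0025, -1 mm / 800 = -0.0013.

Emit:
{"method": "move_arm", "body": {
  "steps": [
    [-0.0013,0,0,0,0,0],
    [-0.0025,0,0,0,0,0],
    [-0.0025,0,0,0,0,0]
  ]
}}

```text
time_s: 25.1
tool_pos: [0.5777, -0.0192, 0.0962]
ee_rot: [[-0.99, 0.14, -0.002], [0.14, 0.99, 0.0], [0.002, 0.0, -1.0]]
ft_force: [-7.3, -0.7, 4.2]
gripper_width: 0.0001
finger_force: 3.4
```

Emit:
{"method": "move_arm", "body": {
  "steps": [
    [-0.0013,0,0,0,0,0],
    [-0.0025,0,0,0,0,0],
    [-0.0025,0,0,0,0,0]
  ]
}}

```text
time_s: 25.35
tool_pos: [0.5778, -0.0192, 0.0962]
ee_rot: [[-0.99, 0.14, -0.006], [0.14, 0.99, 0.001], [0.006, 0.0, -1.0]]
ft_force: [-17.7, 1.2, 13.6]
gripper_width: 0.0003
finger_force: 9.1
```

At the stop. I'll back off and check.

Converted, 90 mm / 800 = 0.1125, -75 mm / 800 = -0.0938.

Emit:
{"method": "move_arm", "body": {
  "steps": [
    [0.0038,0,0,0,0,0],
    [0.01,0,0,0,0,0],
    [0.0225,0,0,0,0,0],
    [0.0438,0,0,0,0,0],
    [0.0688,0,-0.0063,0,0,0],
    [0.0938,0,-0.025,0,0,0],
    [0.1125,0,-0.0563,0,0,0],
    [0.1125,0,-0.0938,0,0,0]
  ]
}}

```text
time_s: 26.02
tool_pos: [0.4874, -0.0066, 0.1705]
ee_rot: [[-0.99, 0.14, -0.004], [0.14, 0.99, 0.0], [0.004, -0.0, -1.0]]
ft_force: [1.9, 0.1, -0.3]
gripper_width: 0.0005
finger_force: 0.0
```

Converted, -80 mm / 800 = -0.1, -60 mm / 800 = -0.075.

Emit:
{"method": "move_arm", "body": {
  "steps": [
    [0,0,-0.0375,0,0,0],
    [0,0,-0.075,0,0,0],
    [0,0,-0.1,0,0,0],
    [0,0,-0.1,0,0,0],
    [0,0,-0.1,0,0,0],
    [0,0,-0.1,0,0,0]
  ]
}}

```text
time_s: 26.52
tool_pos: [0.4908, -0.0068, 0.2505]
ee_rot: [[-0.99, 0.14, -0.0], [0.14, 0.99, 0.0], [0.0, 0.0, -1.0]]
ft_force: [-0.6, -0.1, 0.1]
gripper_width: 0.0007
finger_force: 0.0
```

```bash
python3 - <<'E'
from h import *
delta([.5,0,.2])
a=vision.read_camera("scene");b=vision.read_camera("top")
B,s,c=blue(a,(357,181));print(s,c)
o=np.hstack([a["img"][130:280,90:400,::-1]]);o=cv2.resize(o,(620,300),interpolation=cv2.INTER_CUBIC)
t=cv2.resize(b["img"][100:250,110:420,::-1],(620,300),interpolation=cv2.INTER_CUBIC)
cv2.imwrite("pics/j.png",np.vstack([o,t]))
E
```

```text
t 26.5167 pos [ 0.4908 -0.0068  0.2505] F [-0.56 -0.08  0.12] d [-8.2  8.  50.5] 
[353 171  10  20 135] [357.63703704 181.00740741]
```

View pics/j.png

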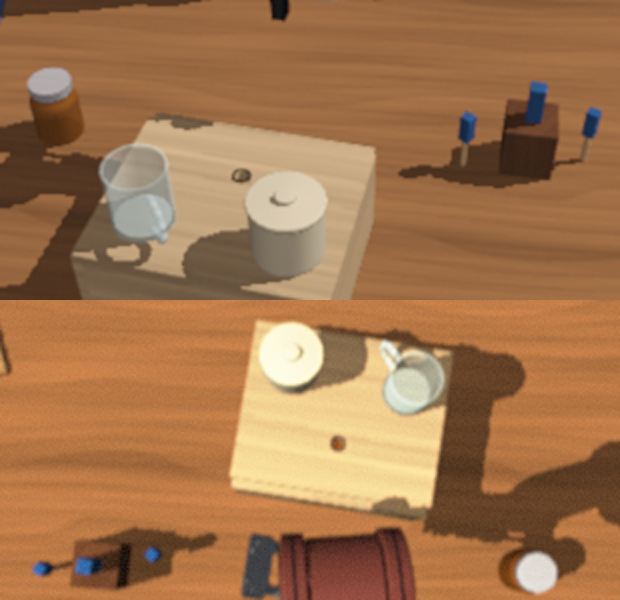

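The drawer is shut flush, the dowel stands home in its block at scene px (357.6,181), and the canister, mug and jar are where they were.

```bash
python3 -c "
from rig import ticket
print(ticket.job_done())"
```

```text
the job is handed in; nothing more can be done
None
```

The job is handed in, with no verdict returned: the catch let go at about 10 N, the dowel is back home in its block, the drawer is shut against its stop, and the canister, mug and jar look unmoved in the final pictures.

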